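# Unload the spun tubes from an angle rotor into the analyser carrier

### The job

The spin is finished: lift the lid off the centrifuge rotor and set it down, rim down, flat on the free worktop. Then draw the two spun tubes out of their slanted bores and stand each upright, right down to the bottom, in an empty place of the five-place tube carrier by the analyser. The layers in the tubes must not mix, so never lay a tube down or let one drop, and leave the tube that already stands in the carrier where it is.

Things in the scene. Friction and masses are not known exactly. Their poses are not given: they have to be found in the camera images.
- rotor: fixed-angle centrifuge rotor, fixed: dark drum 208 mm wide, bright conical bowl on top, rim z = 106 mm, centre stud to z = 91 mm. Origin: centre of its underside, z up. Six bores (15.2 mm wide, 66 mm deep) every 60 degrees lean 30 degrees, tops to the centre line: mouths at radius 57 mm, z = 77 mm; bottoms at radius 90 mm, z = 20 mm. The spun tubes stand in those at its own +y and -y.
- rotor_lid: the rotor's loose lid, 0.2 to 0.33 kg: clear shallow dome 179 mm in diameter, 24 mm tall, black ribbed knob in its middle (32 mm in diameter, from 32 to 60 mm above the rim). Origin: centre of its rim plane (underside), z up through the knob. It rests unscrewed on the rotor's ledge at z = 101 mm inside the 184 mm wide rim and lifts straight off; the tube caps stand in its hollow.
- tube_left: capped sample tube, 106 mm long, 13 to 25 g: body 12.8 mm in diameter, round bottom; ribbed cap 17 mm in diameter at z = 86 to 106 mm. Origin: centre of its bottom end, z along the axis to the cap. Starts in the rotor's bore at the rotor's +y, cap end leaning 30 degrees to the rotor's centre line; the upper 40 mm stand out of the bore.
- tube_right: capped sample tube, 106 mm long, 13 to 25 g: body 12.8 mm in diameter, round bottom; ribbed cap 17 mm in diameter at z = 86 to 106 mm. Origin: centre of its bottom end, z along the axis to the cap. Starts in the rotor's bore at the rotor's -y, cap end leaning 30 degrees to the rotor's centre line; the upper 40 mm stand out of the bore.
- tube_standing: an identical tube (same sizes, origin and axes) that already stands in the middle place of the carrier; it stays there.
- carrier: grey single-row tube carrier, fixed on the worktop by the analyser: foot 158 x 44 mm, body 148 x 34 mm, 64 mm tall. Origin: centre of its underside, x along the row, z up. Five round places 28 mm apart along x (x = -56, -28, 0, 28, 56 mm, y = 0), 16.4 mm in diameter with a 1.5 mm chamfer, 54 mm deep; the middle one is taken. The worktop between carrier and rotor is clear for x = 0.41 to 0.61 m.
- place1 (a point): centre of the floor of the carrier's place 1 (empty at the start), 10 mm above the worktop; the mouth is 54 mm straight above. A seated tube's origin lies here and its cap top 106 mm higher.
- place2 (a point): centre of the floor of the carrier's place 2 (empty at the start), 10 mm above the worktop; the mouth is 54 mm straight above. A seated tube's origin lies here and its cap top 106 mm higher.
- place3 (a point): centre of the floor of the carrier's place 3 (middle place, taken), 10 mm above the worktop; the mouth is 54 mm straight above. A seated tube's origin lies here and its cap top 106 mm higher.
- place4 (a point): centre of the floor of the carrier's place 4 (empty at the start), 10 mm above the worktop; the mouth is 54 mm straight above. A seated tube's origin lies here and its cap top 106 mm higher.
- place5 (a point): centre of the floor of the carrier's place 5 (empty at the start), 10 mm above the worktop; the mouth is 54 mm straight above. A seated tube's origin lies here and its cap top 106 mm higher.

How it is judged:
By the outcome, as a careful person would: the job done as asked, in the order asked, and still so for the second after the job is handed in, with the robot touching nothing.
It also fails if it takes over 72 s, if anything falls off the work surface, if the arm or the gripper's body presses on something with over 40 N, if the wrist force passes 120 N, or if a joint passes its speed limit or range.

### The arm

A 6-joint arm with a two-finger parallel gripper is mounted at the origin on a cart in front of the work surface, level with it; the furniture and walls round the work are solid. World frame = base frame: x ahead of the robot, y to its left, z up, the work surface at z = 0. Lengths are in m, angles in rad, forces in N, time in s.
With the tool pointing down it reaches from about 0.325 to 0.9 m from the base axis. Payload 6.1 kg.
Tool frame: the origin (TCP) lies midway between the tips of the shut fingers; the grasp point (between the pads) lies 19 mm behind it (manip.grasp_offset is the distance from the TCP to the grasp point, in m); z points along the fingers, y is the line along which they close (so a half turn about z gives the same grasp; the last joint's range is limited). The gripper opens to 85 mm and grips with 20 to 120 N. Pads are 22 mm wide; open, the fingers measure 114 mm over their backs; the gripper's body (76 mm by 85 mm) begins 54 mm behind the grasp point. The pads swing forward as they close: fully open they stand 13 mm farther back than shut.
Start: joints at [-1.307, 0.22, 1.526, -0, 1.395, -0.126], TCP at [0.237, -0.578, 0.231] pointing down, gripper open.
Joint ranges: [-2.98, 2.98], [-0.91, 2.08], [0.09, 2.57], [-1.24, 4.39], [0.2, 2.65], [-2.68, 2.68]. Speed limits (rad/s): [2.57, 2.57, 3.01, 3.14, 3.14, 3.14].

### API

Orientations are given as a unit quaternion [w, x, y, z].
In Python, from plant import manip gives the robot as it stands.
- The arm moves only by the tool step_arm, never from a script. Its argument "deltas" is a list of rows, each a list of 7 numbers: the turn, a rotation vector about the tool's x, y, z scaled (see below), then the shift along the tool's x, y, z scaled (see below), then the opening, from 0 (shut) to 1 (fully open). A call has exactly 10 rows; each row shifts and turns the commanded pose from where the row before left it, along the tool's axes as they then stand; what a row does not reach is not made up. The controller multiplies each number of a shift by 0.15 m and each number of a turn by pi rad. A row lasts 1/10 s, in which the tool goes at most 50 mm and 8.59 degrees, less where a joint would pass 70% of its speed; a pose out of reach is approached as far as the arm can. A call with a number of a shift or a turn outside -1 to 1 is refused whole. A call with a gripper value outside its range is refused whole. The fingers move at their own pace and stop on an object; "force" is the grip in N (left out, the last holds). Time passes only in rows, so rows that do not move let the fingers close, or fill a call up. It gives the time, the measured TCP pose, the force, the opening and the grip force at its end, in the units of the state.
- manip.get_state(): the state, without advancing time (a new reading comes with each control period).
- manip.capture(name): name is "scene" or "top"; returns the picture (420x560x3 uint8, red, green, blue); there is no depth.
- manip.camera_model(name): a dict with "intrinsics" (3x3 intrinsics, pixels), "camera_from_world" (4x4, takes a point from world to camera coordinates). Camera axes: x right, y down, z forward; pixel columns grow to the right and rows downward; lengths in m; the calibration is good to about 2 mm. A picture is of the moment at which its call begins. camera_model takes no time and is no camera call.
- manip.finish_job(): hands the job in; it is judged then, once.
Trained networks look in the newest picture that a camera, given by its name, has taken for a name from the list of things; names that differ only in an ending like _2 or _b are one class to them, and where a whole thing is asked for, a point or a joint stands for the part that bears it (a point fixed in the world has none). Each returns a list of dicts, best first, with "conf" (0 to 1); they miss things now and then, are a little off and sometimes report something else, mostly with a low value. They report only what shows in the picture. A call takes as long as a camera call.
- manip.trace(label, camera): "pixels" (420x560 bool, what is visible of it) and "box" ([left, top, right, bottom] in pixels, round what is visible of it).
The state is a dict: "t": time; "joints": joint angles; "dq": joint speeds; "joint_torque": joint torques, N m; "tcp_pos": TCP position; "tool_rot": TCP orientation; "contact_force": force on the tool from outside, world axes, zero at the start; "ft_torque": the same for the moment, N m; "gripper_width": finger opening in m; "grasp_force": force on a finger pad.
Only numpy, scipy, OpenCV 4.12 (cv2) and the standard library are available. Lean on these libraries where they do the work, as an engineer would, in place of code of your own. Each camera call takes 0.05 s, during which the arm holds its last target. There are 200 camera calls.

## Working session

There is one attempt and no reset: what is moved stays moved. The work goes in short steps, Python scripts to look and compute and a tool call to move; the robot and the scene stay as the last step left them, time stands still between calls to the robot, and variables do not carry over. Pictures are saved under pics/ and viewed, at most 12 in all, crops included, and the job is handed in when it is done.

Besides the shell and the picture viewer there is one more tool, called after "Request:" by a JSON object that holds its "fn" and its "kwargs", one argument or row to a line. step_arm: Moves the arm, as the interface text tells. Its arguments: {"type":"object","properties":{"deltas":{"type":"array"},"force":{"type":"number"}},"required":["deltas"]}

```bash
ls; mkdir -p pics; python3 - <<'E'
from plant import manip
import cv2, numpy as np
for c in ("scene","top"):
    im=manip.capture(c); cv2.imwrite(f"pics/{c}0.png",im[:,:,::-1])
    m=manip.camera_model(c); print(c,np.round(m["intrinsics"],1).tolist(),np.round(m["camera_from_world"],4).tolist())
    for l in ("rotor","rotor_lid","tube_left","tube_standing","carrier"):
        for d in manip.trace(l,c)[:3]:
            p=np.argwhere(d["pixels"]); print(c,l,round(d["conf"],2),np.round(d["box"]),p.mean(0)[::-1].round(1),len(p))
print(manip.get_state(), manip.grasp_offset)
E
```

```text
pics
scene [[407.7, 0.0, 280.3], [0.0, 407.7, 205.9], [0.0, 0.0, 1.0]] [[-0.8244, -0.5658, -0.0158, 0.4511], [-0.358, 0.5428, -0.7597, 0.2463], [0.4385, -0.6206, -0.65, 0.7219], [0.0, 0.0, 0.0, 1.0]]
scene rotor 0.97 [170. 218. 280. 329.] [227.1 296.7] 4036
scene rotor 0.43 [307. 150. 366. 186.] [335.8 167.7] 1511
scene rotor_lid 0.81 [173. 222. 270. 296.] [221.2 259.4] 5725
scene tube_standing 0.61 [333. 137. 342. 158.] [336.4 147.9] 114
scene carrier 0.82 [305. 148. 365. 187.] [335.3 167.7] 1627
top [[449.3, 0.0, 278.0], [0.0, 449.3, 208.1], [0.0, 0.0, 1.0]] [[-0.0251, -0.9997, 0.0046, 0.0465], [-0.9708, 0.0233, -0.2387, 0.5268], [0.2385, -0.0104, -0.9711, 0.9917], [0.0, 0.0, 0.0, 1.0]]
top rotor_lid 0.49 [370. 173. 406. 238.] [389.1 206.4] 1423
top carrier 0.71 [372. 171. 409. 242.] [389.  206.5] 1460
{'t': 0.6, 'joints': array([-1.30706836e+00,  2.20361884e-01,  1.52648125e+00,  5.00564215e-07,
        1.39470961e+00, -1.26094220e-01]), 'dq': array([-0.00070568, -0.00050359, -0.00222478,  0.00105452,  0.00107885,
       -0.00134256]), 'joint_torque': array([-7.17371677e-04, -4.96526134e+01, -3.89516616e+01, -1.03150785e-04,
        1.07578267e-03, -1.43369766e-05]), 'tcp_pos': array([ 0.23751529, -0.57811178,  0.23133321]), 'tool_rot': array([1.98874736e-05, 9.81064901e-01, 1.93679271e-01, 1.61775577e-06]), 'contact_force': array([ 0.34525004,  0.23597074, -0.07481938]), 'ft_torque': array([-0.0429568 , -0.0128009 ,  0.00589267]), 'grasp_force': 0.0, 'gripper_width': 0.08529494222187609} 0.0187
```

View pics/scene0.png

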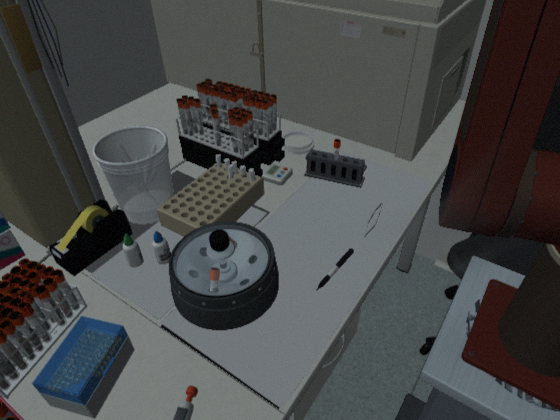

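View pics/top0.png

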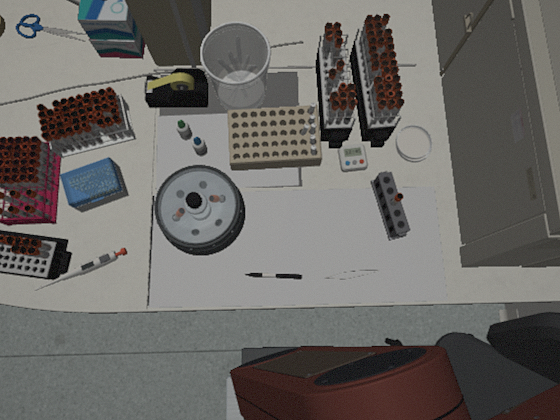

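The top view shows the rotor at about (200,208) with the knob at (194,200), one cap at (180,215) and the carrier at (392,205), with its standing cap at (398,197). In the scene view the knob is at (219,240), the near cap at (214,272) and the carrier at (335,168). I'll zoom in next.

```bash
python3 - <<'E'
import cv2, numpy as np
s=cv2.imread("pics/scene0.png"); t=cv2.imread("pics/top0.png")
def c(im,x0,y0,w,h,W,H): return cv2.resize(im[y0:y0+h,x0:x0+w],(W,H),interpolation=cv2.INTER_CUBIC)
a=np.hstack([c(t,150,155,100,100,400,400),c(s,165,215,120,120,400,400)])
b=np.hstack([c(t,360,160,60,90,133,200),c(s,295,130,80,66,242,200)])
b=np.hstack([b,np.zeros((200,425,3),np.uint8)])
o=np.vstack([a,b]); o=np.clip(o.astype(float)*1.5,0,255).astype(np.uint8)
cv2.imwrite("pics/crop1.png",o)
E
```

```text
(no output)
```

View pics/crop1.png

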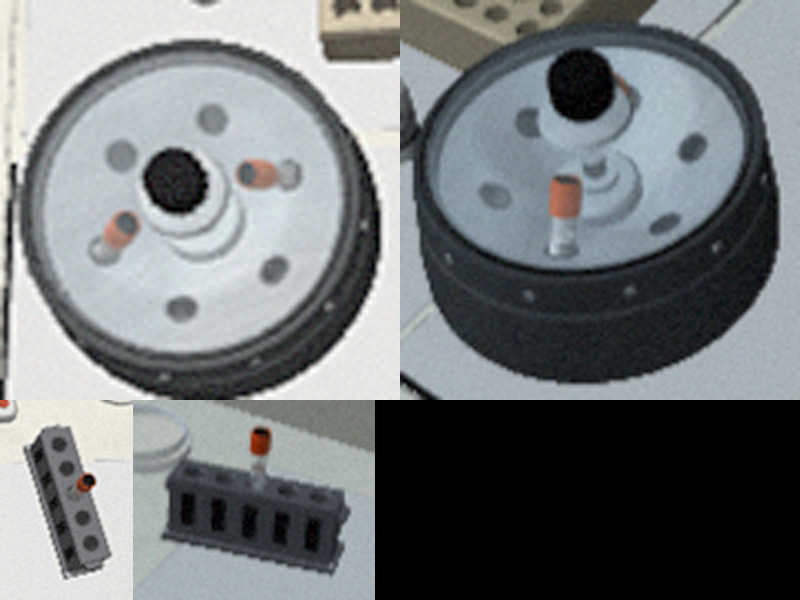

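The crops show all six bores, both caps, the knob and the four free carrier holes clearly in both views, so I'll fit the poses.

```bash
cat > h.py <<'E'
import numpy as np
from plant import manip
from scipy.optimize import least_squares
M={c:manip.camera_model(c) for c in ("scene","top")}
def proj(c,P):
    P=np.atleast_2d(P); m=M[c]; q=P@m["camera_from_world"][:3,:3].T+m["camera_from_world"][:3,3]
    q=q@m["intrinsics"].T; return q[:,:2]/q[:,2:]
def tri(obs):
    return least_squares(lambda p:np.concatenate([proj(c,p)[0]-np.array(u) for c,u in obs.items()]),[.5,0,.1])
E
python3 - <<'E'
from h import *
k=tri(dict(top=(194,200.25),scene=(219.6,239.6)));print("knob",k.x.round(4),k.fun.round(2))
k=tri(dict(top=(180.5,212.5),scene=(214.5,274.1)));print("capA",k.x.round(4),k.fun.round(2))
T=np.array([(180.5,194),(203,184.75),(218.75,222.25),(195.25,232),(222.2,198.5),(175.5,217.2)])
S=np.array([(203.7,251.6),(193.2,273.2),(252.6,259.4),(244.5,282.2)])
def R(p):
    a=p[3]+np.arange(6)*np.pi/3
    return np.c_[p[0]+.057*np.cos(a),p[1]+.057*np.sin(a),np.full(6,.077+p[2])]
def near(A,B): 
    d=A[:,None]-B[None]; i=(d**2).sum(2).argmin(1); return d[np.arange(len(A)),i].ravel()
for a0 in np.arange(0,1.04,.2):
    f=lambda p:np.r_[near(T,proj("top",R(p))),near(S,proj("scene",R(p)))]
    r=least_squares(f,[.55,.2,0,a0])
    print("rotor",r.x.round(4),round(r.cost,2),r.fun.round(1))
X=np.array([-.056,-.028,.028,.056])
HT=np.array([(386.6,179.8),(390.2,190.6),(397,212.7),(401,224.4)]);HS=np.array([(315.2,153.1),(326.4,156.1),(345.9,159.7),(357.1,161.7)])
def C(p): return np.c_[p[0]+X*np.cos(p[3]),p[1]+X*np.sin(p[3]),np.full(4,p[2])]
for sg in (1,-1):
  f=lambda p:np.r_[(proj("top",C(p))-HT).ravel(),(proj("scene",C(p))[::sg]-HS).ravel()]
  r=least_squares(f,[.55,-.25,.06,np.pi]);print("carrier",r.x.round(4),round(r.cost,2),r.fun.round(1)); print(C(r.x).round(4).tolist())
E
```

```text
knob [0.5277 0.2148 0.1506] [ 0.14  0.26 -0.23 -0.07]
capA [0.5127 0.2532 0.1046] [ 0.03  0.06 -0.05 -0.02]
rotor [ 0.5283  0.2154  0.0027 -0.1416] 0.7 [ 0.3  0.1 -0.1  0.1  0.1 -0.3 -0.1 -0.2 -0.  -0.2 -0.6 -0.4 -0.1  0.2
  0.3 -0.3  0.1  0.3  0.5  0. ]
rotor [ 0.5283  0.2154  0.0027 -0.1416] 0.7 [ 0.3  0.1 -0.1  0.1  0.1 -0.3 -0.1 -0.2 -0.  -0.2 -0.6 -0.4 -0.1  0.2
  0.3 -0.3  0.1  0.3  0.5  0. ]
rotor [0.5362 0.2    0.0124 0.3922] 455.07 [ -0.3  -7.    6.7   2.9   4.   -3.6   5.4   8.8  -7.9  -7.6 -14.3  -6.
   7.3  -0.   -8.2  -0.2  -1.1  -0.8  13.1   4. ]
rotor [0.5283 0.2154 0.0027 0.9056] 0.7 [ 0.3  0.1 -0.1  0.1  0.1 -0.3 -0.1 -0.2 -0.  -0.2 -0.6 -0.4 -0.1  0.2
  0.3 -0.3  0.1  0.3  0.5  0. ]
rotor [0.5283 0.2154 0.0027 0.9056] 0.7 [ 0.3  0.1 -0.1  0.1  0.1 -0.3 -0.1 -0.2 -0.  -0.2 -0.6 -0.4 -0.1  0.2
  0.3 -0.3  0.1  0.3  0.5  0. ]
rotor [0.5283 0.2154 0.0027 0.9056] 0.7 [ 0.3  0.1 -0.1  0.1  0.1 -0.3 -0.1 -0.2 -0.  -0.2 -0.6 -0.4 -0.1  0.2
  0.3 -0.3  0.1  0.3  0.5  0. ]
carrier [ 0.5353 -0.2392  0.0668  3.3595] 1.26 [ 0.1  0.1  0.   0.3  0.4  0.5  0.   0.2 -0.1  0.3 -1.1 -0.7  0.2 -0.
 -0.4  0.1]
[[0.59, -0.2271, 0.0668], [0.5627, -0.2331, 0.0668], [0.508, -0.2452, 0.0668], [0.4807, -0.2513, 0.0668]]
carrier [ 0.5387 -0.2437  0.0606  2.3179] 1879.23 [ 24.    5.6  12.6   2.7 -10.1  -3.4 -22.2  -7.1  25.4  17.5  11.4   8.3
 -13.3  -7.2 -27.  -14.7]
[[0.5767, -0.2848, 0.0606], [0.5577, -0.2642, 0.0606], [0.5197, -0.2231, 0.0606], [0.5006, -0.2026, 0.0606]]
```

```bash
cat >> h.py <<'E'
from scipy.spatial.transform import Rotation as Ro
def rot(yang,tilt=0):  # tool y at world angle yang (deg) when down; tilt about tool y (deg)
    a=np.deg2rad(yang); y=np.array([np.cos(a),np.sin(a),0]); z=np.array([0,0,-1.])
    return Ro.from_matrix(np.c_[np.cross(y,z),y,z])*Ro.from_rotvec([0,np.deg2rad(tilt),0])
def now():
    s=manip.get_state(); return s["tcp_pos"],Ro.from_quat(s["tool_rot"],scalar_first=True),s
def plan(p1,R1,n,start=None):
    p0,R0,_=now() if start is None else (*start,None)
    w=(R0.inv()*R1).as_rotvec()/n; d=(np.array(p1)-p0)/n; R=R0
    for i in range(n):
        print((np.r_[w/np.pi,R.inv().apply(d)/.15]+0.).round(3).tolist()); R=R*Ro.from_rotvec(w)
CEN=np.array([.528,.215]); UA=np.array([np.cos(np.deg2rad(111.9)),np.sin(np.deg2rad(111.9))])
E
python3 - <<'E'
from h import *
plan([.528,.215,.231],rot(21.9),20)
for z in [0.0]:
  for u in [(245,274),(302,276),(326,278),(378,270)]:
    r=least_squares(lambda p:proj("top",[p[0],p[1],0])[0]-np.array(u),[.4,0]);print(u,r.x.round(3))
E
```

```text
[0.0, 0.0, -0.025, 0.19, -0.208, 0.0]
[0.0, 0.0, -0.025, 0.206, -0.192, 0.0]
[0.0, 0.0, -0.025, 0.22, -0.176, 0.0]
[0.0, 0.0, -0.025, 0.233, -0.158, 0.0]
[0.0, 0.0, -0.025, 0.245, -0.139, 0.0]
[0.0, 0.0, -0.025, 0.255, -0.12, 0.0]
[0.0, 0.0, -0.025, 0.263, -0.099, 0.0]
[0.0, 0.0, -0.025, 0.27, -0.079, 0.0]
[0.0, 0.0, -0.025, 0.276, -0.057, 0.0]
[0.0, 0.0, -0.025, 0.279, -0.036, 0.0]
[0.0, 0.0, -0.025, 0.281, -0.014, 0.0]
[0.0, 0.0, -0.025, 0.281, 0.008, 0.0]
[0.0, 0.0, -0.025, 0.28, 0.03, 0.0]
[0.0, 0.0, -0.025, 0.277, 0.052, 0.0]
[0.0, 0.0, -0.025, 0.272, 0.074, 0.0]
[0.0, 0.0, -0.025, 0.265, 0.095, 0.0]
[0.0, 0.0, -0.025, 0.257, 0.115, 0.0]
[0.0, 0.0, -0.025, 0.247, 0.135, 0.0]
[0.0, 0.0, -0.025, 0.236, 0.154, 0.0]
[0.0, 0.0, -0.025, 0.223, 0.172, 0.0]
(245, 274) [0.382 0.116]
(302, 276) [ 0.374 -0.021]
(326, 278) [ 0.368 -0.078]
(378, 270) [ 0.384 -0.205]
```

Request:
{"fn": "step_arm", "kwargs": {
  "deltas": [
    [0,0,-0.025,0.19,-0.208,0,1],
    [0,0,-0.025,0.206,-0.192,0,1],
    [0,0,-0.025,0.22,-0.176,0,1],
    [0,0,-0.025,0.233,-0.158,0,1],
    [0,0,-0.025,0.245,-0.139,0,1],
    [0,0,-0.025,0.255,-0.12,0,1],
    [0,0,-0.025,0.263,-0.099,0,1],
    [0,0,-0.025,0.27,-0.079,0,1],
    [0,0,-0.025,0.276,-0.057,0,1],
    [0,0,-0.025,0.279,-0.036,0,1]
  ]
}}

```text
t: 1.6
tcp_pos: [0.3823, -0.1797, 0.2317]
tool_rot: [0.001, 0.831, 0.556, 0.0]
contact_force: [0.7, -0.7, 0.0]
gripper_width: 0.0851
grasp_force: 0.0
```

Request:
{"fn": "step_arm", "kwargs": {
  "deltas": [
    [0,0,-0.025,0.281,-0.014,0,1],
    [0,0,-0.025,0.281,0.008,0,1],
    [0,0,-0.025,0.28,0.03,0,1],
    [0,0,-0.025,0.277,0.052,0,1],
    [0,0,-0.025,0.272,0.074,0,1],
    [0,0,-0.025,0.265,0.095,0,1],
    [0,0,-0.025,0.257,0.115,0,1],
    [0,0,-0.025,0.247,0.135,0,1],
    [0,0,-0.025,0.236,0.154,0,1],
    [0,0,-0.025,0.223,0.172,0,1]
  ]
}}

```text
t: 2.6
tcp_pos: [0.5256, 0.218, 0.2315]
tool_rot: [0.0, 0.555, 0.832, 0.0]
contact_force: [-0.2, 0.7, 0.5]
gripper_width: 0.0852
grasp_force: 0.0
```

```bash
python3 - <<'E'
from h import *
im=manip.capture("scene")
import cv2; cv2.imwrite("pics/s1.png",im[:,:,::-1])
p,R,s=now(); print(p,s["t"],s["joints"].round(2)); plan([.528,.215,.128],rot(21.9),10)
E
```

```text
[0.52662075 0.22313167 0.23118134] 2.65 [ 0.26  0.09  1.67  0.    1.38 -0.14]
[0.0, -0.0, 0.001, -0.006, -0.001, 0.069]
[0.0, -0.0, 0.001, -0.006, -0.001, 0.069]
[0.0, -0.0, 0.001, -0.006, -0.001, 0.069]
[0.0, -0.0, 0.001, -0.006, -0.001, 0.069]
[0.0, -0.0, 0.001, -0.005, -0.001, 0.069]
[0.0, -0.0, 0.001, -0.005, -0.001, 0.069]
[0.0, -0.0, 0.001, -0.005, -0.001, 0.069]
[0.0, -0.0, 0.001, -0.005, -0.001, 0.069]
[0.0, -0.0, 0.001, -0.005, -0.001, 0.069]
[0.0, -0.0, 0.001, -0.005, -0.001, 0.069]
```

Request:
{"fn": "step_arm", "kwargs": {
  "deltas": [
    [0,0,0.001,-0.011,-0.001,0.08,1],
    [0,0,0.001,-0.011,-0.001,0.08,1],
    [0,0,0.001,-0.011,-0.001,0.08,1],
    [0,0,0.001,-0.011,-0.001,0.08,1],
    [0,0,0.001,-0.01,-0.001,0.06,1],
    [0,0,0,0,0,0,1],
    [0,0,0,0,0,0,1],
    [0,0,0,0,0,0,1],
    [0,0,0,0,0,0,1],
    [0,0,0,0,0,0,1]
  ]
}}

```text
t: 3.65
tcp_pos: [0.5279, 0.2085, 0.175]
tool_rot: [0.0, 0.563, 0.826, 0.0]
contact_force: [-0.7, -1.1, -1.3]
gripper_width: 0.0854
grasp_force: 0.0
```

```bash
python3 - <<'E'
from h import *
im=manip.capture("scene"); it=manip.capture("top")
import cv2; 
o=np.hstack([cv2.resize(im[180:340,140:300,::-1],(400,400)),cv2.resize(it[140:260,140:260,::-1],(400,400))]);cv2.imwrite("pics/s2.png",np.clip(o*1.5,0,255).astype(np.uint8))
p,R,s=now(); print(p,s["t"],proj("scene",p),proj("top",p)); plan([.528,.215,.128],rot(21.9),5)
E
```

```text
[0.52764491 0.20846629 0.17463823] 3.75 [[220.23468949 227.63880999]] [[195.14357879 197.54888889]]
[0.0, 0.0, -0.001, 0.008, 0.004, 0.062]
[0.0, 0.0, -0.001, 0.008, 0.004, 0.062]
[0.0, 0.0, -0.001, 0.008, 0.004, 0.062]
[0.0, 0.0, -0.001, 0.008, 0.004, 0.062]
[0.0, 0.0, -0.001, 0.008, 0.004, 0.062]
```

View pics/s2.png

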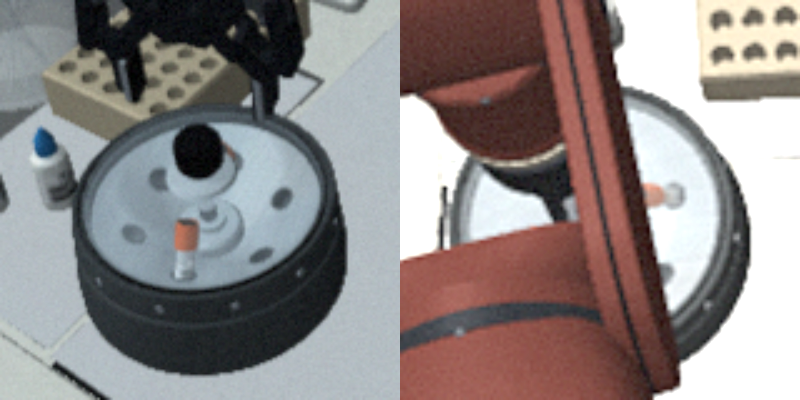

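The scene crop shows the open fingers straddling the knob at about (195,150), with the lid still seated. I'll descend and grip.

Request:
{"fn": "step_arm", "kwargs": {
  "deltas": [
    [0,0,-0.001,0.008,0.004,0.062,1],
    [0,0,-0.001,0.008,0.004,0.062,1],
    [0,0,-0.001,0.008,0.004,0.062,1],
    [0,0,-0.001,0.008,0.004,0.062,1],
    [0,0,-0.001,0.008,0.004,0.062,1],
    [0,0,0,0,0,0,1],
    [0,0,0,0,0,0,0],
    [0,0,0,0,0,0,0],
    [0,0,0,0,0,0,0],
    [0,0,0,0,0,0,0]
  ],
  "force": 40
}}

```text
t: 4.75
tcp_pos: [0.5286, 0.2151, 0.1286]
tool_rot: [0.0, 0.557, 0.831, 0.001]
contact_force: [1.3, 0.3, -1.0]
gripper_width: 0.0307
grasp_force: 39.7
```

Request:
{"fn": "step_arm", "kwargs": {
  "deltas": [
    [0,0,0,0,0,0,0],
    [0,0,0,0,0,0,0],
    [0,0,0,0,0,0,0],
    [0,0,0,0,0,-0.02,0],
    [0,0,0,0,0,-0.04,0],
    [0,0,0,0,0,-0.06,0],
    [0,0,0,0,0,-0.08,0],
    [0,0,0,0,0,-0.08,0],
    [0,0,0,0,0,0,0],
    [0,0,0,0,0,0,0]
  ],
  "force": 40
}}

```text
t: 5.75
tcp_pos: [0.5285, 0.2151, 0.1706]
tool_rot: [0.0, 0.557, 0.831, 0.001]
contact_force: [-0.9, -0.5, -2.9]
gripper_width: 0.0305
grasp_force: 39.9
```

```bash
python3 - <<'E'
from h import *
im=manip.capture("scene")
p,R,s=now(); print(p,s["t"],s["gripper_width"],s["contact_force"],s["ft_torque"])
t=manip.trace("rotor_lid","scene"); print([(d["conf"],d["box"]) for d in t])
plan([.51,-.045,p[2]+.01],R,10)
E
```

```text
[0.52796751 0.2149843  0.16983855] 5.8 0.030480504554570423 [ 0.51957296 -0.4201017  -3.53577102] [ 0.00719261 -0.05230988 -0.02287023]
[(0.9, [167.7, 206.8, 270.4, 280.2])]
[-0.0, -0.0, -0.0, -0.156, -0.077, -0.007]
[-0.0, -0.0, -0.0, -0.156, -0.077, -0.007]
[-0.0, -0.0, -0.0, -0.156, -0.077, -0.007]
[-0.0, -0.0, -0.0, -0.156, -0.077, -0.007]
[-0.0, -0.0, -0.0, -0.156, -0.077, -0.007]
[-0.0, -0.0, -0.0, -0.156, -0.077, -0.007]
[-0.0, -0.0, -0.0, -0.156, -0.077, -0.007]
[-0.0, -0.0, -0.0, -0.156, -0.077, -0.007]
[-0.0, -0.0, -0.0, -0.156, -0.077, -0.007]
[-0.0, -0.0, -0.0, -0.156, -0.077, -0.007]
```

Request:
{"fn": "step_arm", "kwargs": {
  "deltas": [
    [0,0,0,-0.08,-0.04,-0.02,0],
    [0,0,0,-0.15,-0.075,-0.02,0],
    [0,0,0,-0.2,-0.1,-0.02,0],
    [0,0,0,-0.22,-0.108,0,0],
    [0,0,0,-0.22,-0.108,0,0],
    [0,0,0,-0.22,-0.108,0,0],
    [0,0,0,-0.2,-0.1,0,0],
    [0,0,0,-0.15,-0.075,0,0],
    [0,0,0,-0.12,-0.056,0,0],
    [0,0,0,0,0,0,0]
  ]
}}

```text
t: 6.85
tcp_pos: [0.5094, -0.0483, 0.1786]
tool_rot: [0.0, 0.558, 0.83, -0.001]
contact_force: [0.1, 0.6, -1.6]
gripper_width: 0.0308
grasp_force: 39.9
```

Request:
{"fn": "step_arm", "kwargs": {
  "deltas": [
    [0,0,0,0,0,0.08,0],
    [0,0,0,0,0,0.14,0],
    [0,0,0,0,0,0.2,0],
    [0,0,0,0,0,0.2,0],
    [0,0,0,0,0,0.14,0],
    [0,0,0,0,0,0.08,0],
    [0,0,0,0,0,0.05,0],
    [0,0,0,0,0,0.03,0],
    [0,0,0,0,0,0,0],
    [0,0,0,0,0,0,0]
  ]
}}

```text
t: 7.85
tcp_pos: [0.511, -0.0455, 0.0417]
tool_rot: [0.001, 0.557, 0.831, 0.0]
contact_force: [0.9, 0.7, -2.1]
gripper_width: 0.0306
grasp_force: 40.0
```

```bash
python3 - <<'E'
from h import *
p,R,s=now(); print(p,s["t"],s["gripper_width"],s["contact_force"],s["ft_torque"])
E
```

```text
[ 0.51097469 -0.04548727  0.0417226 ] 7.85 0.030600217541886587 [ 0.87816498  0.74145007 -2.10295383] [-0.01744654 -0.03923738 -0.00385275]
```

Request:
{"fn": "step_arm", "kwargs": {
  "deltas": [
    [0,0,0,0,0,0.03,0],
    [0,0,0,0,0,0.03,0],
    [0,0,0,0,0,0.015,0],
    [0,0,0,0,0,0.01,0],
    [0,0,0,0,0,0.007,0],
    [0,0,0,0,0,0,0],
    [0,0,0,0,0,0,0],
    [0,0,0,0,0,0,0],
    [0,0,0,0,0,0,0],
    [0,0,0,0,0,0,0]
  ]
}}

```text
t: 8.85
tcp_pos: [0.5101, -0.0454, 0.0276]
tool_rot: [-0.0, 0.557, 0.831, -0.0]
contact_force: [-3.9, -0.1, 5.5]
gripper_width: 0.0305
grasp_force: 40.7
```

Request:
{"fn": "step_arm", "kwargs": {
  "deltas": [
    [0,0,0,0,0,0,0.3],
    [0,0,0,0,0,0,0.7],
    [0,0,0,0,0,0,1],
    [0,0,0,0,0,0,1],
    [0,0,0,0,0,0,1],
    [0,0,0,0,0,-0.06,1],
    [0,0,0,0,0,-0.2,1],
    [0,0,0,0,0,-0.3,1],
    [0,0,0,0,0,-0.3,1],
    [0,0,0,0,0,-0.3,0.4]
  ]
}}

```text
t: 9.85
tcp_pos: [0.5099, -0.0453, 0.2034]
tool_rot: [0.0, 0.557, 0.831, 0.0]
contact_force: [1.1, 0.5, 0.5]
gripper_width: 0.073
grasp_force: 0.0
```

Request:
{"fn": "step_arm", "kwargs": {
  "deltas": [
    [0,0,0,0,0,0,0.3],
    [0,0,0,0,0,0,0.3],
    [0,0,0,0,0,0,0.3],
    [0,0,0,0,0,0,0.3],
    [0,0,0,0,0,0,0.3],
    [0,0,0,0,0,0,0.3],
    [0,0,0,0,0,0,0.3],
    [0,0,0,0,0,0,0.3],
    [0,0,0,0,0,0,0.3],
    [0,0,0,0,0,0,0.3]
  ]
}}

```text
t: 10.85
tcp_pos: [0.5102, -0.0454, 0.201]
tool_rot: [0.0, 0.557, 0.831, 0.0]
contact_force: [-0.0, -0.5, 0.2]
gripper_width: 0.0255
grasp_force: 0.0
```

```bash
cat >> h.py <<'E'
def tubeP(s,sg=1): # point at mm s along tube axis; sg=+1 tube A, -1 tube B
    return np.r_[CEN+sg*UA*(90-.5*s)/1000,(20+.866*s)/1000]
E
python3 - <<'E'
from h import *
import cv2
im=manip.capture("scene"); it=manip.capture("top")
e=np.vstack([cv2.resize(im[120:340,130:380,::-1],(500,440))])
cv2.imwrite("pics/s3.png",np.clip(np.hstack([e,cv2.resize(it[140:260,140:230,::-1],(300,440))])*1.4,0,255).astype(np.uint8))
p,R,s=now(); print(p,s["t"],s["gripper_width"],s["contact_force"],s["joints"].round(2))
plan(tubeP(126),rot(21.9,30),10)
E
```

```text
[ 0.51019051 -0.04535497  0.2010573 ] 10.95 0.025582573232602747 [-0.13753837  0.07620475 -0.54347296] [-0.24 -0.03  1.85 -0.    1.32 -0.63]
[-0.0, 0.017, 0.0, 0.174, 0.077, 0.048]
[-0.0, 0.017, 0.0, 0.171, 0.077, 0.057]
[-0.0, 0.017, 0.0, 0.168, 0.077, 0.066]
[-0.0, 0.017, 0.0, 0.165, 0.077, 0.075]
[-0.0, 0.017, 0.0, 0.16, 0.077, 0.083]
[-0.0, 0.017, 0.0, 0.156, 0.076, 0.091]
[-0.0, 0.017, 0.0, 0.151, 0.076, 0.1]
[-0.0, 0.017, 0.0, 0.146, 0.076, 0.107]
[-0.0, 0.017, 0.0, 0.14, 0.076, 0.115]
[-0.0, 0.017, 0.0, 0.134, 0.076, 0.122]
```

View pics/s3.png

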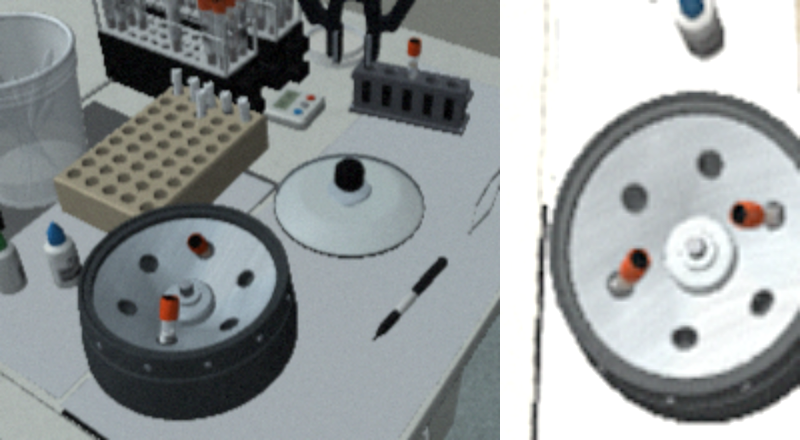

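The lid now lies flat on the worktop at about (350,205) in the crop, and both caps are exposed. I'll check the cap-top triangulation against the model, and move from there.

```bash
python3 - <<'E'
from h import *
import cv2
S=cv2.imread("pics/s3.png")
for n,a,b,sg in (("A",(214.5,269.5),(181.7,210.1),1),("B",(228,240.5),(211.1,198.4),-1)):
    k=tri(dict(scene=a,top=b)); print(n,k.x.round(4),k.fun.round(1),"model",tubeP(106,sg).round(4),"proj",proj("scene",tubeP(106,sg)).round(1),proj("top",tubeP(106,sg)).round(1))
E
```

```text
A [0.516  0.2489 0.111 ] [-0.3 -0.1  0.2  0.3] model [0.5142 0.2493 0.1118] proj [[214.8 269.7]] [[181.6 211.1]]
B [0.5403 0.1829 0.1145] [-0.4 -0.1  0.2  0.5] model [0.5418 0.1807 0.1118] proj [[227.9 240.4]] [[212.5 198.5]]
```

Request:
{"fn": "step_arm", "kwargs": {
  "deltas": [
    [0,0.017,0,0.174,0.077,0.048,0.3],
    [0,0.017,0,0.171,0.077,0.057,0.3],
    [0,0.017,0,0.168,0.077,0.066,0.3],
    [0,0.017,0,0.165,0.077,0.075,0.3],
    [0,0.017,0,0.16,0.077,0.083,0.3],
    [0,0.017,0,0.156,0.076,0.081,0.3],
    [0,0.017,0,0.151,0.076,0.08,0.3],
    [0,0.017,0,0.146,0.076,0.08,0.3],
    [0,0.017,0,0.14,0.076,0.08,0.3],
    [0,0.017,0,0.134,0.076,0.08,0.3]
  ]
}}

```text
t: 11.95
tcp_pos: [0.5199, 0.2342, 0.1486]
tool_rot: [-0.22, 0.537, 0.801, 0.147]
contact_force: [0.3, -1.0, -0.3]
gripper_width: 0.0257
grasp_force: 0.0
```

Request:
{"fn": "step_arm", "kwargs": {
  "deltas": [
    [0,0,0,0,0,0,0.4],
    [0,0,0,0,0,0,0.4],
    [0,0,0,0,0,0,0.4],
    [0,0,0,0,0,0,0.4],
    [0,0,0,0,0,0,0.4],
    [0,0,0,0,0,0,0.4],
    [0,0,0,0,0,0,0.4],
    [0,0,0,0,0,0,0.4],
    [0,0,0,0,0,0,0.4],
    [0,0,0,0,0,0,0.4]
  ]
}}

```text
t: 12.95
tcp_pos: [0.5198, 0.2331, 0.1487]
tool_rot: [-0.219, 0.537, 0.801, 0.147]
contact_force: [-0.3, -0.2, 0.1]
gripper_width: 0.0344
grasp_force: 0.0
```

```bash
python3 - <<'E'
from h import *
import cv2
p,R,s=now(); print(p,s["t"],s["gripper_width"],s["contact_force"],s["joints"].round(2))
im=manip.capture("scene"); cv2.imwrite("pics/s4.png",np.clip(cv2.resize(im[170:320,150:300,::-1],(600,600))*1.4,0,255).astype(np.uint8))
plan(tubeP(126),rot(21.9,30),2);print();plan(tubeP(76),rot(21.9,30),5,(tubeP(126),rot(21.9,30)))
E
```

```text
[0.5197977  0.23308327 0.14867621] 12.95 0.03435165952898558 [-0.25185887 -0.18941211  0.14689497] [-0.    0.26  1.73  0.5   1.39 -0.55]
[-0.001, -0.002, 0.001, -0.013, 0.003, 0.068]
[-0.001, -0.002, 0.001, -0.012, 0.003, 0.068]

[0.0, 0.0, 0.0, 0.0, -0.0, 0.067]
[0.0, 0.0, 0.0, 0.0, -0.0, 0.067]
[0.0, 0.0, 0.0, 0.0, -0.0, 0.067]
[0.0, 0.0, 0.0, 0.0, -0.0, 0.067]
[0.0, 0.0, 0.0, 0.0, -0.0, 0.067]
```

View pics/s4.png

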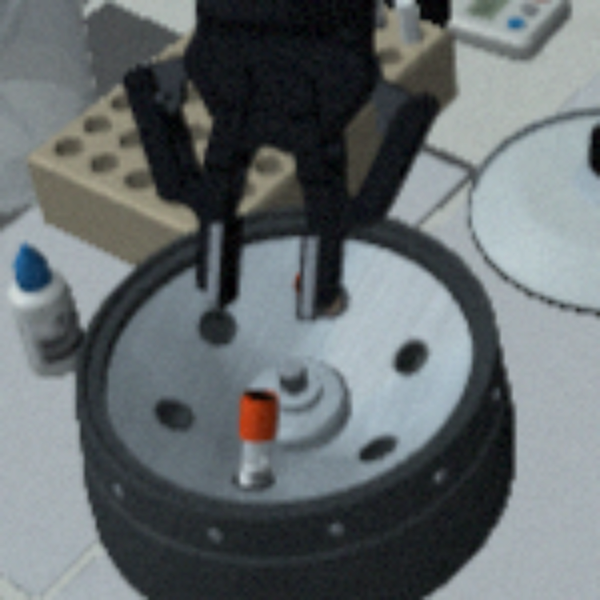

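The fingers sit either side of tube A's cap (about (300,285) in the crop), and the model agrees within 2 mm. Next I descend along the tube axis and grip.

Request:
{"fn": "step_arm", "kwargs": {
  "deltas": [
    [-0.001,-0.002,0.001,-0.013,0.003,0.068,0.4],
    [-0.001,-0.002,0.001,-0.012,0.003,0.068,0.4],
    [0,0,0,0,0,0.08,0.4],
    [0,0,0,0,0,0.08,0.4],
    [0,0,0,0,0,0.07,0.4],
    [0,0,0,0,0,0.06,0.4],
    [0,0,0,0,0,0.04,0.4],
    [0,0,0,0,0,0,0.4],
    [0,0,0,0,0,0,0.4],
    [0,0,0,0,0,0,0.4]
  ]
}}

```text
t: 14.0
tcp_pos: [0.5095, 0.2628, 0.0868]
tool_rot: [-0.212, 0.541, 0.8, 0.146]
contact_force: [0.4, -0.6, 0.7]
gripper_width: 0.0341
grasp_force: 0.0
```

```bash
python3 - <<'E'
from h import *
p,R,s=now(); print(p,tubeP(76),s["t"],s["gripper_width"],s["contact_force"])
plan(tubeP(76),rot(21.9,30),1)
E
```

```text
[0.5094837  0.26281042 0.0868306 ] [0.50860464 0.26324749 0.085816  ] 14.0 0.0341219589030302 [ 0.37026369 -0.61836865  0.7275239 ]
[0.001, 0.001, 0.0, 0.001, -0.004, 0.008]
```

Request:
{"fn": "step_arm", "kwargs": {
  "deltas": [
    [0.001,0.001,0,0.001,-0.004,0,0.4],
    [0,0,0,0,0,0,0],
    [0,0,0,0,0,0,0],
    [0,0,0,0,0,0,0],
    [0,0,0,0,0,0,0],
    [0,0,0,0,0,0,0],
    [0,0,0,0,0,0,0],
    [0,0,0,0,0,0,0],
    [0,0,0,0,0,-0.01,0],
    [0,0,0,0,0,-0.02,0]
  ],
  "force": 25
}}

```text
t: 15.0
tcp_pos: [0.5086, 0.2611, 0.0899]
tool_rot: [-0.216, 0.541, 0.8, 0.145]
contact_force: [1.8, 2.6, -0.8]
gripper_width: 0.0162
grasp_force: 24.4
```

Request:
{"fn": "step_arm", "kwargs": {
  "deltas": [
    [0,0,0,0,0,-0.04,0],
    [0,0,0,0,0,-0.06,0],
    [0,0,0,0,0,-0.08,0],
    [0,0,0,0,0,-0.08,0],
    [0,0,0,0,0,-0.08,0],
    [0,0,0,0,0,-0.08,0],
    [0,0,0,0,0,-0.08,0],
    [0,0,0,0,0,-0.06,0],
    [0,0,0,0,0,-0.04,0],
    [0,0,0,0,0,0,0]
  ]
}}

```text
t: 16.0
tcp_pos: [0.5267, 0.2186, 0.169]
tool_rot: [-0.214, 0.541, 0.8, 0.145]
contact_force: [-0.5, -0.1, 0.0]
gripper_width: 0.0158
grasp_force: 24.5
```

```bash
python3 - <<'E'
from h import *
p,R,s=now(); print(p,s["t"],s["gripper_width"],s["grasp_force"],s["contact_force"],s["joints"].round(2))
q=np.array([p[0],p[1],.25])+np.r_[-UA*.0,0]
plan(q,rot(21.9,0),10)
E
```

```text
[0.52667807 0.21855117 0.16902079] 16.0 0.01581680399170937 24.483150243759155 [-0.54235961 -0.08864062  0.00250089] [-0.03  0.24  1.71  0.48  1.43 -0.54]
[0.0, -0.017, 0.0, 0.027, 0.0, -0.047]
[0.0, -0.017, 0.0, 0.025, 0.0, -0.048]
[0.0, -0.017, 0.0, 0.022, 0.0, -0.049]
[0.0, -0.017, 0.0, 0.019, 0.0, -0.05]
[0.0, -0.017, 0.0, 0.017, 0.0, -0.051]
[0.0, -0.017, 0.0, 0.014, 0.0, -0.052]
[0.0, -0.017, 0.0, 0.011, 0.0, -0.053]
[0.0, -0.017, 0.0, 0.008, 0.0, -0.053]
[0.0, -0.017, 0.0, 0.006, 0.0, -0.054]
[0.0, -0.017, 0.0, 0.003, 0.0, -0.054]
```

Request:
{"fn": "step_arm", "kwargs": {
  "deltas": [
    [0,-0.017,0,0.027,0,-0.047,0],
    [0,-0.017,0,0.025,0,-0.048,0],
    [0,-0.017,0,0.022,0,-0.049,0],
    [0,-0.017,0,0.019,0,-0.05,0],
    [0,-0.017,0,0.017,0,-0.051,0],
    [0,-0.017,0,0.014,0,-0.052,0],
    [0,-0.017,0,0.011,0,-0.053,0],
    [0,-0.017,0,0.008,0,-0.053,0],
    [0,-0.017,0,0.006,0,-0.054,0],
    [0,0,0,0,0,0,0]
  ]
}}

```text
t: 17.0
tcp_pos: [0.5257, 0.2207, 0.2419]
tool_rot: [-0.018, 0.559, 0.829, 0.013]
contact_force: [-0.3, -0.8, -0.4]
gripper_width: 0.0157
grasp_force: 24.5
```

```bash
python3 - <<'E'
from h import *
p,R,s=now(); print(p,s["t"],s["gripper_width"],s["grasp_force"])
X=np.array([-.056,-.028,.028,.056])
HT=np.array([(386.6,179.8),(390.2,190.6),(397,212.7),(401,224.4)]);HS=np.array([(315.2,153.1),(326.4,156.1),(345.9,159.7),(357.1,161.7)])
def C(p,z): return np.c_[p[0]+X*np.cos(p[2]),p[1]+X*np.sin(p[2]),np.full(4,z)]
f=lambda p:np.r_[(proj("top",C(p,.064))-HT).ravel(),(proj("scene",C(p,.064))-HS).ravel()]
r=least_squares(f,[.55,-.25,np.pi]);print("carrier",r.x.round(4),round(r.cost,2),r.fun.round(1)); print(C(r.x,.064).round(4).tolist())
plan([.589,-.227,.25],rot(12.5),20)
E
```

```text
[0.5257305  0.22074427 0.24190239] 17.0 0.01567693358390389 24.46813702583313
carrier [ 0.5362 -0.2406  3.36  ] 2.03 [ 0.4  0.1  0.3  0.2  0.6  0.4  0.3  0.1 -0.1  0.8 -1.2 -0.1  0.   0.5
 -0.5  0.7]
[[0.5909, -0.2285, 0.064], [0.5636, -0.2345, 0.064], [0.5089, -0.2467, 0.064], [0.4816, -0.2528, 0.064]]
[-0.0, -0.001, 0.003, -0.146, -0.037, -0.009]
[-0.0, -0.001, 0.003, -0.146, -0.035, -0.009]
[-0.0, -0.001, 0.003, -0.147, -0.034, -0.008]
[-0.0, -0.001, 0.003, -0.147, -0.033, -0.008]
[-0.0, -0.001, 0.003, -0.147, -0.032, -0.008]
[-0.0, -0.001, 0.003, -0.147, -0.03, -0.008]
[-0.0, -0.001, 0.003, -0.148, -0.029, -0.007]
[-0.0, -0.001, 0.003, -0.148, -0.028, -0.007]
[-0.0, -0.001, 0.003, -0.148, -0.027, -0.007]
[-0.0, -0.001, 0.003, -0.148, -0.025, -0.006]
[-0.0, -0.001, 0.003, -0.149, -0.024, -0.006]
[-0.0, -0.001, 0.003, -0.149, -0.023, -0.006]
[-0.0, -0.001, 0.003, -0.149, -0.022, -0.005]
[-0.0, -0.001, 0.003, -0.149, -0.02, -0.005]
[-0.0, -0.001, 0.003, -0.149, -0.019, -0.005]
[-0.0, -0.001, 0.003, -0.15, -0.018, -0.004]
[-0.0, -0.001, 0.003, -0.15, -0.017, -0.004]
[-0.0, -0.001, 0.003, -0.15, -0.015, -0.004]
[-0.0, -0.001, 0.003, -0.15, -0.014, -0.003]
[-0.0, -0.001, 0.003, -0.15, -0.013, -0.003]
```

Request:
{"fn": "step_arm", "kwargs": {
  "deltas": [
    [0,-0.001,0.003,-0.06,-0.015,-0.008,0],
    [0,-0.001,0.003,-0.12,-0.03,-0.008,0],
    [0,-0.001,0.003,-0.17,-0.04,-0.008,0],
    [0,-0.001,0.003,-0.19,-0.042,-0.008,0],
    [0,-0.001,0.003,-0.19,-0.04,-0.008,0],
    [0,-0.001,0.003,-0.19,-0.039,-0.008,0],
    [0,-0.001,0.003,-0.19,-0.037,-0.007,0],
    [0,-0.001,0.003,-0.19,-0.036,-0.007,0],
    [0,-0.001,0.003,-0.19,-0.034,-0.007,0],
    [0,-0.001,0.003,-0.19,-0.032,-0.006,0]
  ]
}}

```text
t: 18.0
tcp_pos: [0.5594, -0.0384, 0.244]
tool_rot: [-0.007, 0.599, 0.801, 0.002]
contact_force: [0.0, 0.5, -0.0]
gripper_width: 0.0159
grasp_force: 24.5
```

Request:
{"fn": "step_arm", "kwargs": {
  "deltas": [
    [0,-0.001,0.003,-0.19,-0.03,-0.006,0],
    [0,-0.001,0.003,-0.19,-0.028,-0.006,0],
    [0,-0.001,0.003,-0.19,-0.027,-0.005,0],
    [0,-0.001,0.003,-0.19,-0.025,-0.005,0],
    [0,-0.001,0.003,-0.19,-0.024,-0.005,0],
    [0,-0.001,0.003,-0.15,-0.018,-0.004,0],
    [0,-0.001,0.003,-0.12,-0.012,-0.004,0],
    [0,-0.001,0.003,-0.06,-0.006,-0.004,0],
    [0,0,0,0,0,0,0],
    [0,0,0,0,0,0,0]
  ]
}}

```text
t: 19.0
tcp_pos: [0.5848, -0.2276, 0.2502]
tool_rot: [0.004, 0.628, 0.778, -0.005]
contact_force: [-0.3, 0.7, -0.3]
gripper_width: 0.0158
grasp_force: 24.5
```

```bash
python3 - <<'E'
from h import *
p,R,s=now(); print(p,s["t"],s["gripper_width"],s["grasp_force"],s["joints"].round(2))
plan([.5902,-.2278,.165],rot(12.5),8)
E
```

```text
[ 0.58483632 -0.2276284   0.25023402] 19.0 0.015803869131503615 24.473874270915985 [-0.49  0.21  1.5  -0.01  1.42 -0.7 ]
[-0.0, 0.0, -0.0, -0.0, 0.005, 0.071]
[-0.0, 0.0, -0.0, -0.0, 0.005, 0.071]
[-0.0, 0.0, -0.0, -0.0, 0.005, 0.071]
[-0.0, 0.0, -0.0, -0.001, 0.004, 0.071]
[-0.0, 0.0, -0.0, -0.001, 0.004, 0.071]
[-0.0, 0.0, -0.0, -0.001, 0.004, 0.071]
[-0.0, 0.0, -0.0, -0.001, 0.004, 0.071]
[-0.0, 0.0, -0.0, -0.001, 0.004, 0.071]
```

Request:
{"fn": "step_arm", "kwargs": {
  "deltas": [
    [0,0,0,0,0.004,0.05,0],
    [0,0,0,0,0.005,0.09,0],
    [0,0,0,0,0.005,0.09,0],
    [0,0,0,0,0.005,0.09,0],
    [0,0,0,-0.001,0.005,0.09,0],
    [0,0,0,-0.001,0.005,0.08,0],
    [0,0,0,-0.001,0.004,0.05,0],
    [0,0,0,-0.001,0.004,0.03,0],
    [0,0,0,0,0,0,0],
    [0,0,0,0,0,0,0]
  ]
}}

```text
t: 20.0
tcp_pos: [0.5909, -0.2289, 0.1656]
tool_rot: [0.004, 0.628, 0.778, -0.005]
contact_force: [0.3, -0.7, -0.1]
gripper_width: 0.0157
grasp_force: 24.5
```

```bash
python3 - <<'E'
from h import *
import cv2
p,R,s=now(); print(p,s["t"],s["gripper_width"])
im=manip.capture("scene"); it=manip.capture("top")
tb=p+R.apply([0,0,.077]); print("tube bottom",tb,"proj",proj("scene",tb),proj("top",tb))
cv2.imwrite("pics/s5.png",np.clip(np.hstack([cv2.resize(im[100:190,295:385,::-1],(500,500),interpolation=cv2.INTER_CUBIC),cv2.resize(it[155:245,360:414,::-1],(300,500),interpolation=cv2.INTER_CUBIC)])*1.6,0,255).astype(np.uint8))
plan([.5902,-.2278,.164],rot(12.5),1)
E
```

```text
[ 0.59087158 -0.22892148  0.16557057] 20.0 0.015697589626965634
tube bottom [ 0.59090666 -0.22997934  0.08857785] proj [[315.73536402 145.71171227]] [[390.16113561 176.70760259]]
[-0.001, 0.004, -0.002, 0.009, -0.003, 0.013]
```

View pics/s5.png

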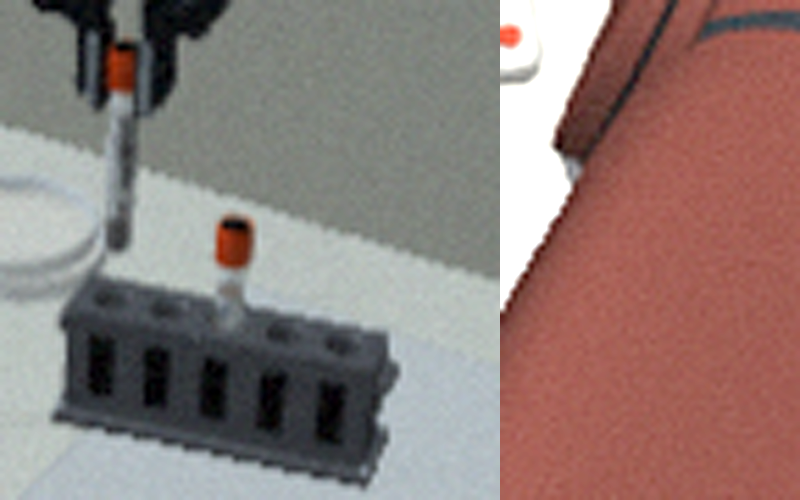

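The held tube's bottom is at (118,250) in the crop, directly above the empty end place at (110,299). It is within 0.7 px of the prediction. I'll correct the small tilt and start inserting.

Request:
{"fn": "step_arm", "kwargs": {
  "deltas": [
    [-0.001,0.002,-0.001,0.004,-0.003,0,0],
    [0,0.002,-0.001,0.004,0,0,0],
    [0,0,0,0,0,0,0],
    [0,0,0,0,0,0.05,0],
    [0,0,0,0,0,0.05,0],
    [0,0,0,0,0,0.04,0],
    [0,0,0,0,0,0.04,0],
    [0,0,0,0,0,0.03,0],
    [0,0,0,0,0,0.03,0],
    [0,0,0,0,0,0,0]
  ]
}}

```text
t: 21.1
tcp_pos: [0.5894, -0.2274, 0.1281]
tool_rot: [-0.001, 0.625, 0.78, -0.0]
contact_force: [-0.2, 0.2, -0.6]
gripper_width: 0.0158
grasp_force: 24.5
```

```bash
python3 - <<'E'
from h import *
p,R,s=now(); print(p,s["t"],s["contact_force"],s["ft_torque"],"bottom",p+R.apply([0,0,.077]))
plan([.5902,-.2281,.12],rot(12.5),1)
E
```

```text
[ 0.58941096 -0.22740356  0.12807987] 21.1 [-0.17342292  0.18930821 -0.60383386] [ 0.05129528 -0.02790685 -0.01378188] bottom [ 0.58932484 -0.2273859   0.05107992]
[-0.0, -0.0, 0.0, -0.006, 0.004, 0.054]
```

Request:
{"fn": "step_arm", "kwargs": {
  "deltas": [
    [0,0,0,-0.002,0.002,0.04,0],
    [0,0,0,0,0,0.05,0],
    [0,0,0,0,0,0.05,0],
    [0,0,0,0,0,0.05,0],
    [0,0,0,0,0,0.03,0],
    [0,0,0,0,0,0.02,0],
    [0,0,0,0,0,0.01,0],
    [0,0,0,0,0,0.006,0],
    [0,0,0,0,0,0,0],
    [0,0,0,0,0,0,0]
  ]
}}

```text
t: 22.1
tcp_pos: [0.5904, -0.228, 0.091]
tool_rot: [0.0, 0.625, 0.78, -0.0]
contact_force: [0.7, -0.3, -0.2]
gripper_width: 0.0162
grasp_force: 24.5
```

Request:
{"fn": "step_arm", "kwargs": {
  "deltas": [
    [0,0,0,0,0,0.005,0],
    [0,0,0,0,0,0.005,0],
    [0,0,0,0,0,0.003,0],
    [0,0,0,0,0,0,0],
    [0,0,0,0,0,0,0],
    [0,0,0,0,0,0,0],
    [0,0,0,0,0,0,0],
    [0,0,0,0,0,0,0],
    [0,0,0,0,0,0,0],
    [0,0,0,0,0,0,0]
  ]
}}

```text
t: 23.1
tcp_pos: [0.5902, -0.2279, 0.0887]
tool_rot: [0.0, 0.625, 0.78, -0.0]
contact_force: [-0.5, -0.2, -1.1]
gripper_width: 0.0158
grasp_force: 24.5
```

Request:
{"fn": "step_arm", "kwargs": {
  "deltas": [
    [0,0,0,0,0,0.004,0],
    [0,0,0,0,0,0.004,0],
    [0,0,0,0,0,0.004,0],
    [0,0,0,0,0,0,0],
    [0,0,0,0,0,0,0],
    [0,0,0,0,0,0,0],
    [0,0,0,0,0,0,0],
    [0,0,0,0,0,0,0],
    [0,0,0,0,0,0,0],
    [0,0,0,0,0,0,0]
  ]
}}

```text
t: 24.1
tcp_pos: [0.5903, -0.2279, 0.087]
tool_rot: [0.0, 0.625, 0.78, -0.0]
contact_force: [1.5, -0.1, 2.4]
gripper_width: 0.0158
grasp_force: 24.6
```

Request:
{"fn": "step_arm", "kwargs": {
  "deltas": [
    [0,0,0,0,0,0.003,0],
    [0,0,0,0,0,0,0.1],
    [0,0,0,0,0,0,0.25],
    [0,0,0,0,0,0,0.4],
    [0,0,0,0,0,0,0.4],
    [0,0,0,0,0,0,0.4],
    [0,0,0,0,0,-0.08,0.4],
    [0,0,0,0,0,-0.2,0.4],
    [0,0,0,0,0,-0.25,0.4],
    [0,0,0,0,0,-0.2,0.4]
  ]
}}

```text
t: 25.1
tcp_pos: [0.5907, -0.2281, 0.199]
tool_rot: [0.001, 0.625, 0.78, 0.0]
contact_force: [0.1, -0.4, 0.5]
gripper_width: 0.0343
grasp_force: 0.0
```

Request:
{"fn": "step_arm", "kwargs": {
  "deltas": [
    [0,0,0,0,0,-0.2,0.4],
    [0,0,0,0,0,-0.15,0.4],
    [0,0,0,0,0,0,0.4],
    [0,0,0,0,0,0,0.4],
    [0,0,0,0,0,0,0.4],
    [0,0,0,0,0,0,0.4],
    [0,0,0,0,0,0,0.4],
    [0,0,0,0,0,0,0.4],
    [0,0,0,0,0,0,0.4],
    [0,0,0,0,0,0,0.4]
  ]
}}

```text
t: 26.1
tcp_pos: [0.5902, -0.2278, 0.2483]
tool_rot: [0.0, 0.625, 0.78, -0.0]
contact_force: [-0.6, 0.1, -0.3]
gripper_width: 0.0342
grasp_force: 0.0
```

```bash
python3 - <<'E'
from h import *
import cv2
p,R,s=now(); print(p,s["t"],s["gripper_width"])
im=manip.capture("scene")
cv2.imwrite("pics/s6.png",np.clip(cv2.resize(im[100:220,280:400,::-1],(480,480),interpolation=cv2.INTER_CUBIC)*1.6,0,255).astype(np.uint8))
q=tubeP(146,-1); print(q); plan(q,rot(21.9,-30),20)
E
```

```text
[ 0.59016025 -0.22782751  0.24828796] 26.1 0.034195868743706094
[0.53434079 0.19922678 0.146436  ]
[-0.001, -0.008, -0.003, 0.143, 0.013, 0.034]
[-0.001, -0.008, -0.003, 0.144, 0.014, 0.03]
[-0.001, -0.008, -0.003, 0.144, 0.015, 0.026]
[-0.001, -0.008, -0.003, 0.145, 0.016, 0.023]
[-0.001, -0.008, -0.003, 0.145, 0.017, 0.019]
[-0.001, -0.008, -0.003, 0.146, 0.018, 0.015]
[-0.001, -0.008, -0.003, 0.146, 0.019, 0.011]
[-0.001, -0.008, -0.003, 0.146, 0.021, 0.008]
[-0.001, -0.008, -0.003, 0.146, 0.022, 0.004]
[-0.001, -0.008, -0.003, 0.146, 0.023, 0.0]
[-0.001, -0.008, -0.003, 0.146, 0.024, -0.004]
[-0.001, -0.008, -0.003, 0.145, 0.025, -0.007]
[-0.001, -0.008, -0.003, 0.145, 0.026, -0.011]
[-0.001, -0.008, -0.003, 0.144, 0.028, -0.015]
[-0.001, -0.008, -0.003, 0.144, 0.029, -0.018]
[-0.001, -0.008, -0.003, 0.143, 0.03, -0.022]
[-0.001, -0.008, -0.003, 0.142, 0.031, -0.026]
[-0.001, -0.008, -0.003, 0.141, 0.032, -0.029]
[-0.001, -0.008, -0.003, 0.14, 0.033, -0.033]
[-0.001, -0.008, -0.003, 0.139, 0.035, -0.037]
```

View pics/s6.png

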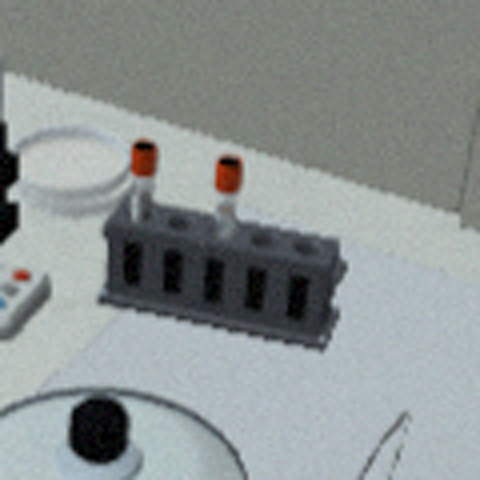

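Tube A stands upright at about (143,180) in the end place, at the same height as the standing tube at (228,195). On to tube B.

Request:
{"fn": "step_arm", "kwargs": {
  "deltas": [
    [-0.001,-0.008,-0.003,0.143,0.013,0.034,0.4],
    [-0.001,-0.008,-0.003,0.144,0.014,0.03,0.4],
    [-0.001,-0.008,-0.003,0.144,0.015,0.026,0.4],
    [-0.001,-0.008,-0.003,0.145,0.016,0.023,0.4],
    [-0.001,-0.008,-0.003,0.145,0.017,0.019,0.4],
    [-0.001,-0.008,-0.003,0.146,0.018,0.015,0.4],
    [-0.001,-0.008,-0.003,0.146,0.019,0.011,0.4],
    [-0.001,-0.008,-0.003,0.146,0.021,0.008,0.4],
    [-0.001,-0.008,-0.003,0.146,0.022,0.004,0.4],
    [-0.001,-0.008,-0.003,0.146,0.023,0,0.4]
  ]
}}

```text
t: 27.15
tcp_pos: [0.5608, -0.0133, 0.1987]
tool_rot: [0.108, 0.583, 0.803, -0.066]
contact_force: [0.3, 0.7, 0.1]
gripper_width: 0.0346
grasp_force: 0.0
```

Request:
{"fn": "step_arm", "kwargs": {
  "deltas": [
    [-0.001,-0.008,-0.003,0.146,0.024,-0.004,0.4],
    [-0.001,-0.008,-0.003,0.145,0.025,-0.007,0.4],
    [-0.001,-0.008,-0.003,0.145,0.026,-0.011,0.4],
    [-0.001,-0.008,-0.003,0.144,0.028,-0.015,0.4],
    [-0.001,-0.008,-0.003,0.144,0.029,-0.018,0.4],
    [-0.001,-0.008,-0.003,0.143,0.03,-0.022,0.4],
    [-0.001,-0.008,-0.003,0.142,0.031,-0.026,0.4],
    [-0.001,-0.008,-0.003,0.141,0.032,-0.029,0.4],
    [-0.001,-0.008,-0.003,0.14,0.033,-0.033,0.4],
    [-0.001,-0.008,-0.003,0.139,0.035,-0.037,0.4]
  ]
}}

```text
t: 28.15
tcp_pos: [0.5279, 0.2007, 0.1508]
tool_rot: [0.214, 0.53, 0.81, -0.131]
contact_force: [-0.1, 0.8, -0.2]
gripper_width: 0.0342
grasp_force: 0.0
```

Request:
{"fn": "step_arm", "kwargs": {
  "deltas": [
    [0,0,0,0,0,0,0.4],
    [0,0,0,0,0,0,0.4],
    [0,0,0,0,0,0,0.4],
    [0,0,0,0,0,0,0.4],
    [0,0,0,0,0,0,0.4],
    [0,0,0,0,0,0,0.4],
    [0,0,0,0,0,0,0.4],
    [0,0,0,0,0,0,0.4],
    [0,0,0,0,0,0,0.4],
    [0,0,0,0,0,0,0.4]
  ]
}}

```text
t: 29.15
tcp_pos: [0.528, 0.1997, 0.1507]
tool_rot: [0.213, 0.53, 0.81, -0.131]
contact_force: [0.4, -1.1, -0.8]
gripper_width: 0.0344
grasp_force: 0.0
```

```bash
python3 - <<'E'
from h import *
import cv2
p,R,s=now(); print(p,s["t"],s["gripper_width"],s["joints"].round(2))
plan(tubeP(126,-1),rot(21.9,-30),2)
E
```

```text
[0.5280289  0.19971396 0.15070736] 29.15 0.03441026525639843 [ 0.51  0.22  1.77 -0.54  1.24  0.3 ]
[0.004, -0.003, 0.004, -0.003, 0.017, 0.084]
[0.004, -0.003, 0.004, -0.002, 0.018, 0.084]
```

Request:
{"fn": "step_arm", "kwargs": {
  "deltas": [
    [0.004,-0.003,0.004,-0.003,0.017,0.05,0.4],
    [0.004,-0.003,0.004,-0.002,0.018,0.05,0.4],
    [0,0,0,0,0,0,0.4],
    [0,0,0,0,0,0,0.4],
    [0,0,0,0,0,0,0.4],
    [0,0,0,0,0,0,0.4],
    [0,0,0,0,0,0,0.4],
    [0,0,0,0,0,0,0.4],
    [0,0,0,0,0,0,0.4],
    [0,0,0,0,0,0,0.4]
  ]
}}

```text
t: 30.15
tcp_pos: [0.5362, 0.1946, 0.1382]
tool_rot: [0.216, 0.542, 0.8, -0.144]
contact_force: [-0.4, 0.9, -0.1]
gripper_width: 0.0341
grasp_force: 0.0
```

```bash
python3 - <<'E'
from h import *
import cv2
p,R,s=now(); print(p,s["t"],proj("scene",p),proj("scene",tubeP(106,-1)))
im=manip.capture("scene")
cv2.imwrite("pics/s7.png",np.clip(cv2.resize(im[190:290,170:290,::-1],(600,500),interpolation=cv2.INTER_CUBIC)*1.6,0,255).astype(np.uint8))
plan(tubeP(76.5,-1),rot(21.9,-30),8)
E
```

```text
[0.53615997 0.1945506  0.13820138] 30.15 [[223.91719702 235.92081608]] [[227.87955229 240.35747167]]
[0.0, 0.0, -0.0, 0.0, -0.0, 0.05]
[0.0, 0.0, -0.0, 0.0, -0.0, 0.05]
[0.0, 0.0, -0.0, 0.0, -0.0, 0.05]
[0.0, 0.0, -0.0, 0.0, -0.0, 0.05]
[0.0, 0.0, -0.0, 0.0, -0.0, 0.05]
[0.0, 0.0, -0.0, 0.0, -0.0, 0.05]
[0.0, 0.0, -0.0, 0.0, 0.0, 0.05]
[0.0, 0.0, -0.0, 0.0, 0.0, 0.05]
```

View pics/s7.png

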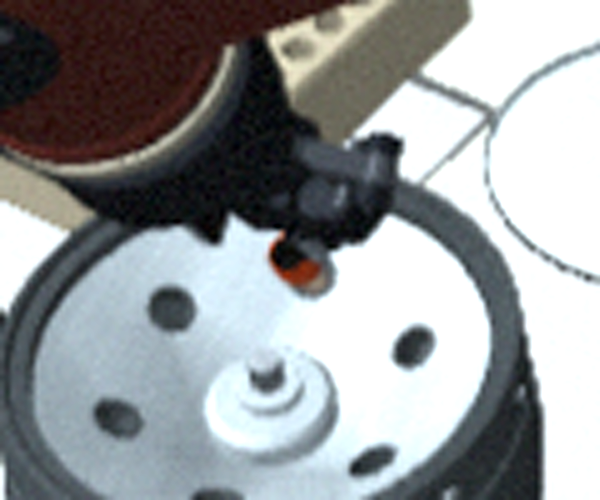

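Tube B's cap is at (295,260), with the gripper approaching along the tube axis and one finger beside the cap. I'll descend and grip.

Request:
{"fn": "step_arm", "kwargs": {
  "deltas": [
    [0,0,0,0,0,0.05,0.4],
    [0,0,0,0,0,0.07,0.4],
    [0,0,0,0,0,0.07,0.4],
    [0,0,0,0,0,0.07,0.4],
    [0,0,0,0,0,0.06,0.4],
    [0,0,0,0,0,0.05,0.4],
    [0,0,0,0,0,0.03,0.4],
    [0,0,0,0,0,0,0.4],
    [0,0,0,0,0,0,0.4],
    [0,0,0,0,0,0,0.4]
  ]
}}

```text
t: 31.2
tcp_pos: [0.5479, 0.167, 0.0867]
tool_rot: [0.216, 0.542, 0.8, -0.143]
contact_force: [-0.1, 0.1, 0.5]
gripper_width: 0.0341
grasp_force: 0.0
```

Request:
{"fn": "step_arm", "kwargs": {
  "deltas": [
    [0,0,0,0,0,0,0.4],
    [0,0,0,0,0,0,0],
    [0,0,0,0,0,0,0],
    [0,0,0,0,0,0,0],
    [0,0,0,0,0,0,0],
    [0,0,0,0,0,0,0],
    [0,0,0,0,0,0,0],
    [0,0,0,0,0,0,0],
    [0,0,0,0,0,0,0],
    [0,0,0,0,0,0,0]
  ],
  "force": 25
}}

```text
t: 32.2
tcp_pos: [0.5478, 0.1669, 0.0865]
tool_rot: [0.216, 0.542, 0.8, -0.143]
contact_force: [-0.6, 2.7, 3.8]
gripper_width: 0.016
grasp_force: 24.7
```

Request:
{"fn": "step_arm", "kwargs": {
  "deltas": [
    [0,0,0,0,0,-0.02,0],
    [0,0,0,0,0,-0.04,0],
    [0,0,0,0,0,-0.06,0],
    [0,0,0,0,0,-0.08,0],
    [0,0,0,0,0,-0.09,0],
    [0,0,0,0,0,-0.09,0],
    [0,0,0,0,0,-0.09,0],
    [0,0,0,0,0,-0.08,0],
    [0,0,0,0,0,-0.05,0],
    [0,0,0,0,0,-0.02,0]
  ]
}}

```text
t: 33.2
tcp_pos: [0.53, 0.2105, 0.1677]
tool_rot: [0.216, 0.541, 0.8, -0.143]
contact_force: [0.1, 0.4, -0.3]
gripper_width: 0.016
grasp_force: 24.5
```

```bash
python3 - <<'E'
from h import *
p,R,s=now(); print(p,s["t"],s["gripper_width"],s["grasp_force"],s["contact_force"],s["joints"].round(2))
plan([p[0],p[1],.25],rot(21.9,0),10)
E
```

```text
[0.53003409 0.21052966 0.16770542] 33.2 0.015956272634606472 24.525342285633087 [ 0.08278493  0.40277519 -0.31513962] [ 0.53  0.24  1.71 -0.54  1.31  0.33]
[0.0, 0.017, -0.0, -0.027, 0.0, -0.047]
[0.0, 0.017, -0.0, -0.025, 0.0, -0.049]
[0.0, 0.017, -0.0, -0.022, 0.0, -0.05]
[0.0, 0.017, -0.0, -0.02, 0.0, -0.051]
[0.0, 0.017, -0.0, -0.017, 0.0, -0.052]
[0.0, 0.017, -0.0, -0.014, 0.0, -0.053]
[0.0, 0.017, -0.0, -0.011, 0.0, -0.054]
[0.0, 0.017, -0.0, -0.009, 0.0, -0.054]
[0.0, 0.017, -0.0, -0.006, 0.0, -0.055]
[0.0, 0.017, -0.0, -0.003, 0.0, -0.055]
```

Request:
{"fn": "step_arm", "kwargs": {
  "deltas": [
    [0,0.017,0,-0.027,0,-0.047,0],
    [0,0.017,0,-0.025,0,-0.049,0],
    [0,0.017,0,-0.022,0,-0.05,0],
    [0,0.017,0,-0.02,0,-0.051,0],
    [0,0.017,0,-0.017,0,-0.052,0],
    [0,0.017,0,-0.014,0,-0.053,0],
    [0,0.017,0,-0.011,0,-0.054,0],
    [0,0.017,0,-0.009,0,-0.054,0],
    [0,0.017,0,-0.006,0,-0.055,0],
    [0,0.014,0,-0.003,0,-0.055,0]
  ]
}}

```text
t: 34.2
tcp_pos: [0.5295, 0.2089, 0.2488]
tool_rot: [-0.0, 0.56, 0.828, 0.002]
contact_force: [-0.3, 0.1, -0.3]
gripper_width: 0.0159
grasp_force: 24.5
```

```bash
python3 - <<'E'
from h import *
p,R,s=now(); print(p,s["t"],s["gripper_width"])
plan([.481,-.2522,.25],rot(12.5),18)
E
```

```text
[0.52952096 0.20888074 0.24882392] 34.2 0.015859796699752356
[0.0, -0.0, 0.003, -0.152, -0.08, -0.001]
[0.0, -0.0, 0.003, -0.153, -0.079, -0.001]
[0.0, -0.0, 0.003, -0.153, -0.077, -0.001]
[0.0, -0.0, 0.003, -0.154, -0.076, -0.001]
[0.0, -0.0, 0.003, -0.155, -0.075, -0.001]
[0.0, -0.0, 0.003, -0.155, -0.073, -0.001]
[0.0, -0.0, 0.003, -0.156, -0.072, -0.001]
[0.0, -0.0, 0.003, -0.157, -0.07, -0.001]
[0.0, -0.0, 0.003, -0.157, -0.069, -0.001]
[0.0, -0.0, 0.003, -0.158, -0.068, -0.001]
[0.0, -0.0, 0.003, -0.158, -0.066, -0.001]
[0.0, -0.0, 0.003, -0.159, -0.065, -0.001]
[0.0, -0.0, 0.003, -0.16, -0.063, -0.001]
[0.0, -0.0, 0.003, -0.16, -0.062, -0.001]
[0.0, -0.0, 0.003, -0.161, -0.06, -0.001]
[0.0, -0.0, 0.003, -0.161, -0.059, -0.001]
[0.0, -0.0, 0.003, -0.162, -0.057, -0.0]
[0.0, -0.0, 0.003, -0.162, -0.056, -0.0]
```

Request:
{"fn": "step_arm", "kwargs": {
  "deltas": [
    [0,0,0.003,-0.08,-0.04,-0.001,0],
    [0,0,0.003,-0.153,-0.079,-0.001,0],
    [0,0,0.003,-0.153,-0.077,-0.001,0],
    [0,0,0.003,-0.154,-0.076,-0.001,0],
    [0,0,0.003,-0.155,-0.075,-0.001,0],
    [0,0,0.003,-0.155,-0.073,-0.001,0],
    [0,0,0.003,-0.156,-0.072,-0.001,0],
    [0,0,0.003,-0.157,-0.07,-0.001,0],
    [0,0,0.003,-0.157,-0.069,-0.001,0],
    [0,0,0.003,-0.158,-0.068,-0.001,0]
  ]
}}

```text
t: 35.2
tcp_pos: [0.5029, -0.0361, 0.249]
tool_rot: [0.001, 0.599, 0.801, 0.001]
contact_force: [-0.1, -0.1, 0.0]
gripper_width: 0.0163
grasp_force: 24.5
```

Request:
{"fn": "step_arm", "kwargs": {
  "deltas": [
    [0,0,0.003,-0.158,-0.066,0,0],
    [0,0,0.003,-0.159,-0.065,0,0],
    [0,0,0.003,-0.16,-0.063,0,0],
    [0,0,0.003,-0.16,-0.062,0,0],
    [0,0,0.003,-0.161,-0.06,0,0],
    [0,0,0.003,-0.161,-0.059,0,0],
    [0,0,0.003,-0.162,-0.057,0,0],
    [0,0,0.003,-0.14,-0.056,0,0],
    [0,0,0,-0.08,-0.03,0,0],
    [0,0,0,0,0,0,0]
  ]
}}

```text
t: 36.2
tcp_pos: [0.478, -0.25, 0.2487]
tool_rot: [0.0, 0.629, 0.777, 0.001]
contact_force: [0.6, 1.2, 0.4]
gripper_width: 0.0161
grasp_force: 24.5
```

Request:
{"fn": "step_arm", "kwargs": {
  "deltas": [
    [0,0,0,0,0,0,0],
    [0,0,0,0,0,0,0],
    [0,0,0,0,0,0,0],
    [0,0,0,0,0,0,0],
    [0,0,0,0,0,0,0],
    [0,0,0,0,0,0,0],
    [0,0,0,0,0,0,0],
    [0,0,0,0,0,0,0],
    [0,0,0,0,0,0,0],
    [0,0,0,0,0,0,0]
  ]
}}

```text
t: 37.2
tcp_pos: [0.479, -0.2488, 0.2495]
tool_rot: [0.001, 0.628, 0.778, 0.002]
contact_force: [0.4, 0.3, 0.1]
gripper_width: 0.0161
grasp_force: 24.5
```

```bash
python3 - <<'E'
from h import *
p,R,s=now(); print(p,s["t"],s["gripper_width"])
plan([.481,-.2522,.163],rot(12.5),1)
E
```

```text
[ 0.47895159 -0.24883082  0.24950584] 37.2 0.016111249897252957
[0.001, -0.0, -0.002, -0.025, 0.006, 0.577]
```

Request:
{"fn": "step_arm", "kwargs": {
  "deltas": [
    [0.001,0,-0.002,-0.025,0.006,0.05,0],
    [0,0,0,0,0,0.08,0],
    [0,0,0,0,0,0.09,0],
    [0,0,0,0,0,0.09,0],
    [0,0,0,0,0,0.09,0],
    [0,0,0,0,0,0.08,0],
    [0,0,0,0,0,0.06,0],
    [0,0,0,0,0,0.03,0],
    [0,0,0,0,0,0,0],
    [0,0,0,0,0,0,0]
  ]
}}

```text
t: 38.2
tcp_pos: [0.481, -0.2524, 0.1645]
tool_rot: [0.0, 0.626, 0.78, 0.001]
contact_force: [0.1, 0.9, -0.4]
gripper_width: 0.0161
grasp_force: 24.5
```

```bash
python3 - <<'E'
from h import *
import cv2
p,R,s=now(); print(p,s["t"]); tb=p+R.apply([0,0,.0767]); print(tb,proj("scene",tb),"hole pred",proj("scene",[.481,-.2522,.064]))
im=manip.capture("scene")
cv2.imwrite("pics/s8.png",np.clip(cv2.resize(im[100:190,295:385,::-1],(540,540),interpolation=cv2.INTER_CUBIC)*1.6,0,255).astype(np.uint8))
plan([.481,-.2522,.163],rot(12.5),1)
E
```

```text
[ 0.48102843 -0.2523935   0.16448755] 38.2
[ 0.48113229 -0.25236197  0.08778763] [[357.64209308 154.70507125]] hole pred [[356.66527203 162.53937656]]
[0.001, 0.0, -0.0, 0.002, -0.0, 0.011]
```

View pics/s8.png

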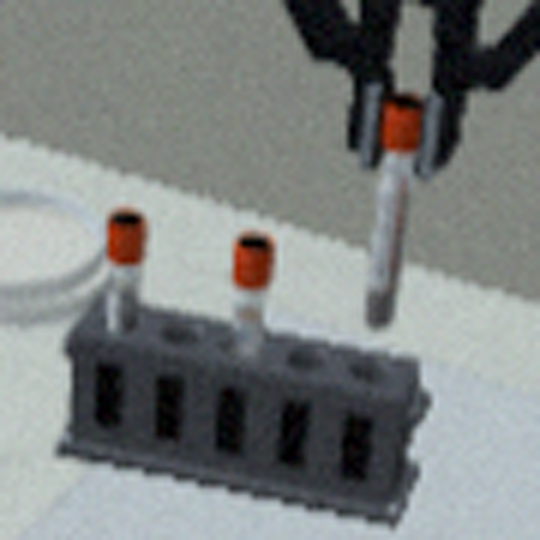

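Tube B's bottom is at (379,325), above the empty end place at (371,372), upright and matching the prediction. Inserting.

Request:
{"fn": "step_arm", "kwargs": {
  "deltas": [
    [0,0,0,0.001,0,0.04,0],
    [0,0,0,0,0,0.05,0],
    [0,0,0,0,0,0.04,0],
    [0,0,0,0,0,0.04,0],
    [0,0,0,0,0,0.03,0],
    [0,0,0,0,0,0.03,0],
    [0,0,0,0,0,0.02,0],
    [0,0,0,0,0,0,0],
    [0,0,0,0,0,0,0],
    [0,0,0,0,0,0,0]
  ]
}}

```text
t: 39.25
tcp_pos: [0.4805, -0.2519, 0.1261]
tool_rot: [-0.0, 0.626, 0.78, 0.0]
contact_force: [1.3, -0.9, -0.6]
gripper_width: 0.0163
grasp_force: 25.0
```

Request:
{"fn": "step_arm", "kwargs": {
  "deltas": [
    [0,0,0,0,0,0.04,0],
    [0,0,0,0,0,0.05,0],
    [0,0,0,0,0,0.05,0],
    [0,0,0,0,0,0.04,0],
    [0,0,0,0,0,0.03,0],
    [0,0,0,0,0,0.02,0],
    [0,0,0,0,0,0.015,0],
    [0,0,0,0,0,0.005,0],
    [0,0,0,0,0,0,0],
    [0,0,0,0,0,0,0]
  ]
}}

```text
t: 40.25
tcp_pos: [0.4807, -0.252, 0.089]
tool_rot: [0.0, 0.626, 0.78, 0.001]
contact_force: [3.5, -3.2, 0.8]
gripper_width: 0.0157
grasp_force: 25.2
```

Request:
{"fn": "step_arm", "kwargs": {
  "deltas": [
    [0,0,0,0,0,0.004,0],
    [0,0,0,0,0,0.003,0],
    [0,0,0,0,0,0.003,0],
    [0,0,0,0,0,0,0],
    [0,0,0,0,0,0,0],
    [0,0,0,0,0,0,0],
    [0,0,0,0,0,0,0],
    [0,0,0,0,0,0,0],
    [0,0,0,0,0,0,0],
    [0,0,0,0,0,0,0]
  ]
}}

```text
t: 41.25
tcp_pos: [0.4808, -0.252, 0.0876]
tool_rot: [0.0, 0.626, 0.78, 0.001]
contact_force: [3.1, -3.1, 2.7]
gripper_width: 0.0159
grasp_force: 25.3
```

Request:
{"fn": "step_arm", "kwargs": {
  "deltas": [
    [0,0,0,-0.003,0.002,0,0],
    [0,0,0,-0.003,0.002,0,0],
    [0,0,0,0,0,0,0],
    [0,0,0,0,0,0.003,0],
    [0,0,0,0,0,0.003,0],
    [0,0,0,0,0,0,0],
    [0,0,0,0,0,0,0],
    [0,0,0,0,0,0,0],
    [0,0,0,0,0,0,0],
    [0,0,0,0,0,0,0]
  ]
}}

```text
t: 42.25
tcp_pos: [0.4812, -0.2525, 0.0863]
tool_rot: [-0.0, 0.626, 0.78, 0.001]
contact_force: [1.4, -2.6, -1.7]
gripper_width: 0.0159
grasp_force: 25.1
```

Request:
{"fn": "step_arm", "kwargs": {
  "deltas": [
    [0,0,0,-0.003,0.001,0.003,0],
    [0,0,0,0,0,0.003,0],
    [0,0,0,0,0,0.003,0],
    [0,0,0,0,0,0,0],
    [0,0,0,0,0,0,0],
    [0,0,0,0,0,0,0],
    [0,0,0,0,0,0,0],
    [0,0,0,0,0,0,0],
    [0,0,0,0,0,0,0],
    [0,0,0,0,0,0,0]
  ]
}}

```text
t: 43.25
tcp_pos: [0.482, -0.2532, 0.0859]
tool_rot: [0.0, 0.626, 0.78, 0.001]
contact_force: [-0.7, -0.5, 5.3]
gripper_width: 0.0159
grasp_force: 25.6
```

Firm bottom contact at 5 N. Release and retreat.

Request:
{"fn": "step_arm", "kwargs": {
  "deltas": [
    [0,0,0,0,0,0,0],
    [0,0,0,0,0,0,0.1],
    [0,0,0,0,0,0,0.25],
    [0,0,0,0,0,0,0.4],
    [0,0,0,0,0,0,0.4],
    [0,0,0,0,0,0,0.4],
    [0,0,0,0,0,-0.08,0.4],
    [0,0,0,0,0,-0.2,0.4],
    [0,0,0,0,0,-0.25,0.4],
    [0,0,0,0,0,-0.25,0.4]
  ]
}}

```text
t: 44.25
tcp_pos: [0.4814, -0.253, 0.2041]
tool_rot: [-0.0, 0.626, 0.78, 0.001]
contact_force: [0.3, -0.6, 0.2]
gripper_width: 0.034
grasp_force: 0.0
```

Request:
{"fn": "step_arm", "kwargs": {
  "deltas": [
    [0,0,0,0,0,-0.2,0.4],
    [0,0,0,0.1,-0.05,-0.1,0.4],
    [0,0,0,0.2,-0.08,0,0.4],
    [0,0,0,0.2,-0.08,0,0.4],
    [0,0,0,0.2,0,0,0.4],
    [0,0,0,0.2,0,0,0.4],
    [0,0,0,0.1,0,0,0.4],
    [0,0,0,0,0,0,0.4],
    [0,0,0,0,0,0,0.4],
    [0,0,0,0,0,0,0.4]
  ]
}}

```text
t: 45.25
tcp_pos: [0.4188, -0.1145, 0.2475]
tool_rot: [0.0, 0.626, 0.78, 0.0]
contact_force: [0.3, -0.6, 0.1]
gripper_width: 0.0341
grasp_force: 0.0
```

```bash
python3 - <<'E'
from h import *
import cv2
p,R,s=now(); print(p,s["t"],s["contact_force"])
im=manip.capture("scene"); it=manip.capture("top")
cv2.imwrite("pics/s9.png",np.clip(np.hstack([cv2.resize(im[120:300,240:390,::-1],(400,480)),cv2.resize(it[150:260,340:430,::-1],(393,480))])*1.6,0,255).astype(np.uint8))
E
```

```text
[ 0.4187705  -0.11452592  0.24753788] 45.25 [ 0.31664776 -0.60452337  0.05664139]
```

View pics/s9.png

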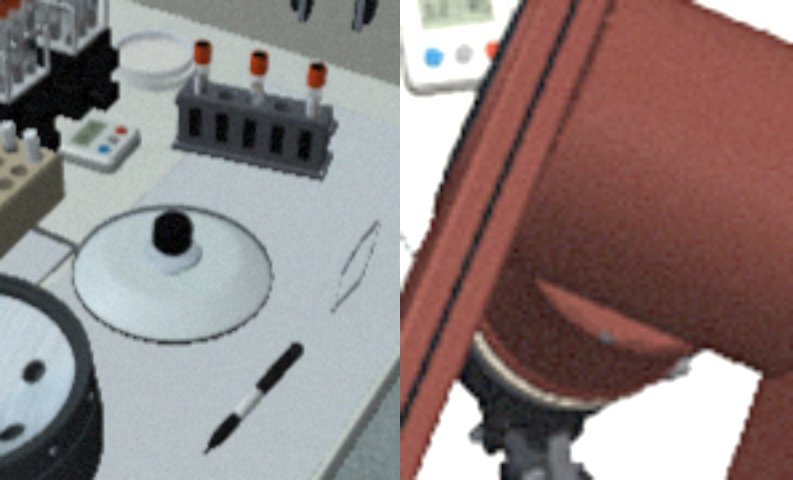

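The carrier holds three upright tubes at equal height (caps at (203,50), (259,62) and (316,75)). The lid lies flat and the arm is clear of everything, so I'm handing the job in.

```bash
python3 -c "
from plant import manip
print(manip.finish_job())"
```

```text
the job is handed in; nothing more can be done
None
```

I handed the job in at about 45 s: the lid lies rim down on the free worktop, both spun tubes stand at the bottom of the carrier's two end places, and I left the middle tube where it was.

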